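Set the eyelets in the three dies in order

TASK

Set the eyelets at the bench by pressing the coloured caps of the little cast-iron setting dies fully down, one after another, with a light fingertip: first the white cap, then the blue, then the red. Leave the green cap up, press gently and do not hammer, and do not pick up, tip or shove any die. Leave everything else on the bench where it is.

Things in the scene. Friction and masses are not known exactly. Their poses are not given: they have to be found in the camera images.
- white_die: loose grey cast-iron setting die with a white cap, 0.8 kg or so: foot 64 x 64 x 14 mm, upper block 54 x 54 mm up to 34 mm. Origin at the centre of the underside, z up; stands on the cork at height 0. Not to be shifted, tipped or lifted
- white_top (a point): centre of the flat top of the white round plastic cap (32 mm diameter, 14 mm thick, rubbery: gives about 0.8 mm per N pushed on it, at most 12 mm, and springs back), on a steel stem over the middle of its die. 74 mm above the cork when the cap is fully up, 62 mm when fully down, unpushed; moves with the cap
- white_cap (a joint): how far the white cap is pushed down, m: 0 fully up, 0.012 fully down at its stop. The stem slides straight down with a steady friction of about 2.5 N, no spring, and stays where it is left; a push of 5 to 8 N sets it; starts between 0 and 0.002
- blue_die: loose grey cast-iron setting die with a blue cap, 0.8 kg or so: foot 64 x 64 x 14 mm, upper block 54 x 54 mm up to 34 mm. Origin at the centre of the underside, z up; stands on the cork at height 0. Not to be shifted, tipped or lifted
- blue_top (a point): centre of the flat top of the blue round plastic cap (32 mm diameter, 14 mm thick, rubbery: gives about 0.8 mm per N pushed on it, at most 12 mm, and springs back), on a steel stem over the middle of its die. 74 mm above the cork when the cap is fully up, 62 mm when fully down, unpushed; moves with the cap
- blue_cap (a joint): how far the blue cap is pushed down, m: 0 fully up, 0.012 fully down at its stop. The stem slides straight down with a steady friction of about 2.5 N, no spring, and stays where it is left; a push of 5 to 8 N sets it; starts between 0 and 0.002
- red_die: loose grey cast-iron setting die with a red cap, 0.8 kg or so: foot 64 x 64 x 14 mm, upper block 54 x 54 mm up to 34 mm. Origin at the centre of the underside, z up; stands on the cork at height 0. Not to be shifted, tipped or lifted
- red_top (a point): centre of the flat top of the red round plastic cap (32 mm diameter, 14 mm thick, rubbery: gives about 0.8 mm per N pushed on it, at most 12 mm, and springs back), on a steel stem over the middle of its die. 74 mm above the cork when the cap is fully up, 62 mm when fully down, unpushed; moves with the cap
- red_cap (a joint): how far the red cap is pushed down, m: 0 fully up, 0.012 fully down at its stop. The stem slides straight down with a steady friction of about 2.5 N, no spring, and stays where it is left; a push of 5 to 8 N sets it; starts between 0 and 0.002
- green_die: loose grey cast-iron setting die with a green cap, 0.8 kg or so: foot 64 x 64 x 14 mm, upper block 54 x 54 mm up to 34 mm. Origin at the centre of the underside, z up; stands on the cork at height 0. Not to be shifted, tipped or lifted
- green_top (a point): centre of the flat top of the green round plastic cap (32 mm diameter, 14 mm thick, rubbery: gives about 0.8 mm per N pushed on it, at most 12 mm, and springs back), on a steel stem over the middle of its die. 74 mm above the cork when the cap is fully up, 62 mm when fully down, unpushed; moves with the cap
- green_cap (a joint): how far the green cap is pushed down, m: 0 fully up, 0.012 fully down at its stop. The stem slides straight down with a steady friction of about 2.5 N, no spring, and stays where it is left; a push of 5 to 8 N sets it; starts between 0 and 0.002
- anvil: bystander, loose: grey cast-iron anvil block, 80 x 120 x 63 mm, 3 kg. Origin about its middle, on the cork. Leave alone
- cup: bystander, loose: tin cup of silver eyelets, 76 mm across, 62 mm high. Origin about its middle, on the cork. Leave alone
- shoe_tree: bystander, loose: chunky yellow plastic shoe tree lying along its own x, 235 mm long, 80 mm wide, 80 mm high. Origin about its middle, on the cork. Leave alone
- awl: bystander, loose: walnut-handled awl lying along its own x, about 140 mm long, 25 mm thick. Origin about its middle, on the cork. Leave alone
- polish_tin: bystander, loose: round copper-coloured polish tin, 76 mm across, 24 mm high. Origin about its middle, on the cork. Leave alone
- hammer: bystander, loose: hammer lying along its own x, wooden handle. Origin about its middle, on the cork. Leave alone
There are look-alikes about, which are no part of the job. What is shaped like the red_die but pink, purple or yellow is not meant.

How it is judged:
By the outcome, as a careful person would: the job done as asked, in the order asked, and still so for the second after the job is handed in, with the robot touching nothing.
It also fails if it takes over 48 s, if anything falls off the work surface, if the arm or the gripper's body presses on something with over 40 N, if the wrist force passes 120 N, or if a joint passes its speed limit or range.

ROBOT

A 6-joint arm with a two-finger parallel gripper is mounted at the origin on the work surface. World frame = base frame: x ahead of the robot, y to its left, z up, the work surface at z = 0. Lengths are in m, angles in rad, forces in N, time in s.
With the tool pointing down it reaches from about 0.4 to 0.925 m from the base axis. Payload 3.4 kg.
Tool frame: the origin (TCP) lies on the centre line of the jaws, within the pads' length; the fingertips stand 14 mm ahead of it and the grasp point (between the pads) lies 5 mm behind it (manip.tcp_to_tips is the distance from the TCP to the fingertips, in m); z points along the fingers, y is the line along which they close (so a half turn about z gives the same grasp; the last joint's range is limited). The gripper opens to 85 mm and grips with 20 to 120 N. Pads are 22 mm wide; open, the fingers measure 114 mm over their backs; the gripper's body (76 mm by 85 mm) begins 54 mm behind the grasp point. The pads swing forward as they close: fully open they stand 13 mm farther back than shut.
Start: joints at [-1.238, 0.307, 1.506, -0, 1.328, -0.073], TCP at [0.227, -0.528, 0.218] pointing down, gripper open.
Joint ranges: [-3.12, 3.12], [-1.05, 2.28], [0.14, 2.33], [-1.42, 4.57], [0.1, 2.73], [-2.68, 2.68]. Speed limits (rad/s): [2.57, 2.57, 3.14, 3.14, 3.14, 3.14].

INTERFACE

Orientations are given as a unit quaternion [w, x, y, z].
In Python, from workcell import manip gives the robot as it stands.
- The arm moves only by the tool carry_out, never from a script. Its argument "moves" is a list of rows, each a list of 7 numbers: the shift along the tool's x, y, z in m, then the turn, a rotation vector about the tool's x, y, z in units of 6 degrees (1.0 is 6 degrees), then the closure, from 0 (fully open) to 1 (shut). In form: [[x, y, z, ax, ay, az, grip], ...]. A call has 1 to 5 rows; each row shifts and turns the commanded pose from where the row before left it, along the tool's axes as they then stand; what a row does not reach is not made up. A row lasts 1/12 s, in which the tool goes at most 41.7 mm and 7.16 degrees, less where a joint would pass 70% of its speed; a pose out of reach is approached as far as the arm can. A call is refused whole if a number of a shift passes 0.0417 or a number of a turn 1, either way. A call with a gripper value outside its range is refused whole. The fingers move at their own pace and stop on an object; the grip force is fixed at half the most. Time passes only in rows, so rows that do not move let the fingers close. It gives the time, the measured TCP pose, the force, the opening and the grip force at its end, in the units of the state.
- manip.get_state(): the state, without advancing time (a new reading comes with each control period).
- manip.get_image(name): name is "scene" or "top" or "wrist"; returns a dict with "color" (400x640x3 uint8, red, green, blue), "fov_y" (degrees; the focal length in pixels is half the picture's height over the tangent of half this angle, whatever the lens; pixels are square), "cx", "cy" (the principal point, pixels), "world_to_cam" (4x4, takes a point from world to camera coordinates); the wrist camera has in their place "tool_from_camera" (4x4, takes a point from camera to tool coordinates, whose origin is the TCP and whose axes are the flange's). Camera axes: x right, y up, looking along -z (the intrinsics and any distortion apply to the point x, -y, -z); pixel columns grow to the right and rows downward; lengths in m; the calibration is good to about 2 mm. A picture is of the moment at which its call begins: read the wrist's pose just before it. There is no depth.
- manip.finish_job(): hands the job in; it is judged then, once.
Trained networks look in the newest picture that a camera, given by its name, has taken for a name from the list of things; names that differ only in an ending like _2 or _b are one class to them, and where a whole thing is asked for, a point or a joint stands for the part that bears it (a point fixed in the world has none). Each returns a list of dicts, best first, with "conf" (0 to 1); they miss things now and then, are a little off and sometimes report something else, mostly with a low value. They report only what shows in the picture. A call takes as long as a camera call. They do not tell look-alikes from the thing itself.
- manip.find_in(camera, query): "at" ([x, y, z] in m, in the coordinates of the camera as it stood for that picture, good to about 4 mm: the middle of the surface that is visible of it).
- manip.landmark_of(camera, query): "at" ([x, y, z] in m, in the coordinates of the camera as it stood for that picture, good to about 4 mm: a listed point, or the origin of a listed thing).
The state is a dict: "t": time; "joint_pos": joint angles; "joint_velocities": joint speeds; "joint_torque": joint torques, N m; "tcp_pos": TCP position; "ee_rot": TCP orientation; "force": force on the tool from outside, world axes, zero at the start; "ft_torque": the same for the moment, N m; "grip_width": opening from 0.0 (shut) to 1.0 (fully open); "grip_force": force on a finger pad.
Only numpy, scipy, OpenCV 4.12 (cv2) and the standard library are available. Lean on these libraries where they do the work, as an engineer would, in place of code of your own. Each camera call takes 0.05 s, during which the arm holds its last target. There are 200 camera calls.

## Working session

There is one attempt and no reset: what is moved stays moved. The work goes in short steps, Python scripts to look and compute and a tool call to move; the robot and the scene stay as the last step left them, time stands still between calls to the robot, and variables do not carry over. Pictures are saved under pics/ and viewed, at most 10 in all, crops included, and the job is handed in when it is done.

Besides the shell and the picture viewer there is one more tool, called after "Emit:" as name(argument=value, ...) on one line, values as JSON. carry_out: Moves the arm, as the interface text tells. Its arguments: {"type":"object","properties":{"moves":{"type":"array","items":{"type":"array","items":{"type":"number"}}}},"required":["moves"]}

```bash
mkdir -p pics; cat > h.py <<'E'
import numpy as np,cv2
from workcell import manip
def snap(c,fn=None):
    im=manip.get_image(c)
    if fn: cv2.imwrite('pics/'+fn,im['color'][:,:,::-1])
    return im
def world(im,p):
    return (np.linalg.inv(im['world_to_cam'])@np.r_[p,1])[:3]
def proj(im,p):
    q=(im['world_to_cam']@np.r_[p,1])[:3]; f=200/np.tan(np.radians(im['fov_y']/2))
    return im['cx']+f*q[0]/-q[2], im['cy']-f*q[1]/-q[2]
E
python3 - <<'E'
from h import *
print(manip.get_state())
for c in ['top','scene']:
    im=snap(c,c+'1.png'); print(c,{k:v for k,v in im.items() if k!='color'})
    for n in ['white','blue','red','green']:
        for d in manip.landmark_of(c,n+'_top')[:3]:
            w=world(im,d['at']); print(n,round(d['conf'],2),w.round(4),np.round(proj(im,w)))
    for n in ['anvil','cup','shoe_tree','awl','polish_tin','hammer']:
        for d in manip.landmark_of(c,n)[:1]: print(n,round(d['conf'],2),world(im,d['at']).round(3))
E
```

```text
{'t': 0.0, 'joint_pos': array([-1.23752410e+00,  3.07557343e-01,  1.50767554e+00, -2.61918705e-05,
        1.32838529e+00, -7.34726710e-02]), 'joint_velocities': array([ 7.33668286e-05,  6.92881272e-04, -7.16804937e-04,  2.54474133e-04,
       -1.95477046e-03,  1.26422886e-03]), 'joint_torque': array([ 8.55240614e-04, -4.57557786e+01, -2.51918453e+01, -9.85992506e-05,
        1.31041565e-02,  1.76266178e-05]), 'tcp_pos': array([ 0.22722881, -0.52741139,  0.21748921]), 'ee_rot': array([-1.00258356e-03,  9.79389863e-01,  2.01976409e-01, -1.43790728e-04]), 'force': array([ 0.43048666,  0.65914977, -0.94907269]), 'ft_torque': array([0.06837763, 0.01524234, 0.03029525]), 'grip_force': 0.0, 'grip_width': 0.9961798793655773}
top {'fov_y': 55.84439829408766, 'cx': 318.74213104634305, 'cy': 200.99446502073343, 'world_to_cam': array([[-0.00811158, -0.99988602,  0.01273404, -0.06958698],
       [ 0.98288001, -0.00562824,  0.1841608 , -0.55878984],
       [-0.18406814,  0.01400987,  0.98281364, -0.88864066],
       [ 0.        ,  0.        ,  0.        ,  1.        ]])}
white 0.43 [0.5255 0.2358
[... 589 characters left out ...]
, -0.00627512, -0.33825741],
       [-0.57753935,  0.54898733,  0.60420296,  0.2866794 ],
       [ 0.44333583, -0.4105532 ,  0.79680575, -1.29598842],
       [ 0.        ,  0.        ,  0.        ,  1.        ]])}
white 0.54 [0.5248 0.2337 0.0684] [391. 145.]
blue 0.65 [ 0.5136 -0.0869  0.0724] [299. 208.]
red 0.73 [ 0.5165 -0.0848  0.0758] [300. 208.]
red 0.66 [ 0.5005 -0.2358  0.0742] [245. 241.]
red 0.66 [ 0.5933 -0.4387  0.0732] [190. 333.]
green 0.68 [0.4703 0.0985 0.0729] [341. 159.]
anvil 0.94 [ 0.748 -0.093  0.001]
cup 0.74 [0.751 0.111 0.002]
shoe_tree 0.58 [ 0.714  0.31  -0.002]
awl 0.61 [ 0.375  0.032 -0.001]
polish_tin 0.9 [ 0.383 -0.194 -0.003]
hammer 0.61 [ 0.715 -0.318 -0.   ]
```

View pics/top1.png

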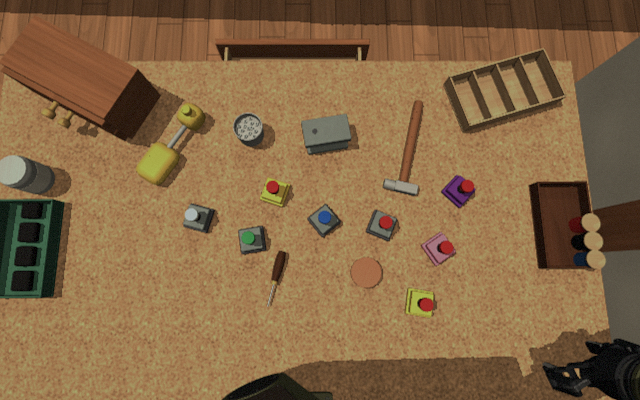

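View pics/scene1.png

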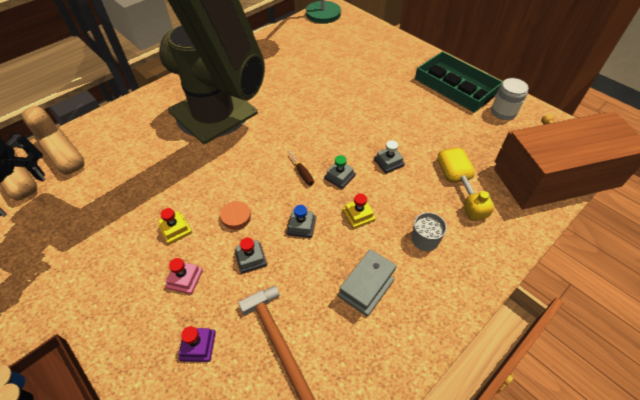

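The top view shows the grey-bodied dies: white at (191,214), green at (246,237), blue at (323,217) and red at (385,222). The dies with yellow, pink and purple bodies, also red-capped, are look-alikes. The scene view agrees with this. I'll shut the gripper, square the tool to the world axes, and refine the cap positions.

Emit:
carry_out(moves=[[0.02, -0.03, 0, 0, 0, 0.78, 1], [0.02, -0.03, 0, 0, 0, 0.78, 1], [0.02, -0.03, 0, 0, 0, 0.78, 1], [0.02, -0.03, 0, 0, 0, 0.78, 1], [0.02, -0.03, 0, 0, 0, 0.78, 1]])

```text
t: 1.52
tcp_pos: [0.2877, -0.3577, 0.2184]
ee_rot: [-0.0, 1.0, -0.003, -0.0]
force: [0.3, 0.6, -0.5]
grip_width: 0.296
grip_force: 0.0
```

```bash
cat >> h.py <<'E'
from scipy.spatial.transform import Rotation as R
def go(t):
    s=manip.get_state(); q=s['ee_rot']; M=R.from_quat([*q[1:],q[0]])
    print('t',round(s['t'],2),'tcp',s['tcp_pos'].round(4),'F',s['force'].round(2),'w',round(s['grip_width'],3))
    print('toolaxes',M.as_matrix().round(3).tolist()); print('tool shift to go',M.inv().apply(np.array(t)-s['tcp_pos']).round(4))
def blob(img,n,pred,r=14):
    h=cv2.cvtColor(img,cv2.COLOR_RGB2HSV).astype(int); H,S,V=h[...,0],h[...,1],h[...,2]
    m={'white':(S<45)&(V>150),'blue':(abs(H-112)<12)&(S>140),'red':((H<6)|(H>174))&(S>170),'green':(abs(H-65)<15)&(S>120)}[n]
    b=np.zeros(m.shape,bool); u,v=map(int,pred); b[v-r:v+r,u-r:u+r]=1
    y,x=np.nonzero(m&b); return x.mean(),y.mean(),len(x),x.min(),x.max(),y.min(),y.max()
E
python3 - <<'E'
from h import *
from scipy.optimize import least_squares
print(manip.tcp_to_tips)
g={'white':(.525,.235,.067),'blue':(.514,-.085,.067),'red':(.502,-.234,.067),'green':(.469,.1,.067)}
ims=[snap('top'),snap('scene')]
for n,p in g.items():
    bs=[blob(i['color'],n,proj(i,p)) for i in ims]
    r=least_squares(lambda q:np.concatenate([np.array(proj(i,q))-b[:2] for i,b in zip(ims,bs)]),p)
    print(n,r.x.round(4),r.fun.round(1),[np.round(b,1).tolist() for b in bs])
go((.525,.235,.13))
E
```

```text
0.014
white [0.5274 0.2421 0.0551] [ 0.1  0.1  0.2 -0.1] [[190.4, 213.7, 122.0, 185.0, 196.0, 208.0, 220.0], [393.2, 148.0, 107.0, 379.0, 401.0, 141.0, 158.0]]
blue [ 0.5163 -0.0868  0.064 ] [ 0.1  0.1  0.1 -0. ] [[324.3, 216.9, 123.0, 319.0, 330.0, 211.0, 223.0], [299.9, 211.0, 121.0, 294.0, 306.0, 205.0, 217.0]]
red [ 0.503  -0.2358  0.0642] [-0.1 -0.  -0.1  0. ] [[385.5, 222.0, 126.0, 380.0, 391.0, 216.0, 228.0], [246.7, 244.4, 157.0, 240.0, 253.0, 238.0, 251.0]]
green [0.4671 0.0975 0.0645] [ 0.1  0.1  0.1 -0. ] [[248.1, 237.6, 125.0, 242.0, 254.0, 232.0, 243.0], [340.0, 160.7, 100.0, 335.0, 345.0, 156.0, 166.0]]
t 1.62 tcp [ 0.289  -0.3545  0.2184] F [-0.1  -0.86 -0.12] w 0.111
toolaxes [[1.0, 0.001, 0.0], [0.001, -1.0, 0.003], [0.0, -0.003, -1.0]]
tool shift to go [ 0.2363 -0.589   0.0904]
```

Emit:
carry_out(moves=[[0.03, -0.025, 0, 0, 0, 0, 1], [0.03, -0.025, 0, 0, 0, 0, 1], [0.03, -0.025, 0, 0, 0, 0, 1], [0.03, -0.025, 0, 0, 0, 0, 1], [0.03, -0.025, 0, 0, 0, 0, 1]])

```text
t: 2.03
tcp_pos: [0.4395, -0.2344, 0.2187]
ee_rot: [0.001, 1.0, -0.001, 0.0]
force: [0.5, 0.0, 0.3]
grip_width: -0.003
grip_force: 0.0
```

Emit:
carry_out(moves=[[0.01, -0.04, 0, 0, 0, 0, 1], [0.01, -0.04, 0, 0, 0, 0, 1], [0.01, -0.04, 0, 0, 0, 0, 1], [0.01, -0.04, 0, 0, 0, 0, 1], [0.01, -0.04, 0, 0, 0, 0, 1]])

```text
t: 2.45
tcp_pos: [0.4892, -0.0336, 0.2186]
ee_rot: [0.0, 1.0, -0.001, 0.0]
force: [0.3, 0.8, -0.1]
grip_width: -0.003
grip_force: 0.0
```

Emit:
carry_out(moves=[[0.01, -0.04, 0.01, 0, 0, 0, 1], [0.01, -0.04, 0.01, 0, 0, 0, 1], [0, -0.04, 0.01, 0, 0, 0, 1], [0, -0.04, 0.01, 0, 0, 0, 1], [0, -0.04, 0.01, 0, 0, 0, 1]])

```text
t: 2.87
tcp_pos: [0.5092, 0.1652, 0.1684]
ee_rot: [0.0, 1.0, -0.0, 0.001]
force: [0.3, -0.6, -0.1]
grip_width: -0.002
grip_force: 0.0
```

```bash
cat >> h.py <<'E'
def wristlook(n,fn=None):
    s=manip.get_state(); im=snap('wrist',fn); T=im['tool_from_camera']; q=s['ee_rot']; M=R.from_quat([*q[1:],q[0]])
    for d in manip.landmark_of('wrist',n+'_top')[:2]:
        print(n,round(d['conf'],2),(M.apply((T@np.r_[d['at'],1])[:3])+s['tcp_pos']).round(4))
    return im
E
python3 - <<'E'
from h import *
wristlook('white','w1.png')
go((.526,.237,.138))
E
```

```text
white 0.64 [0.5264 0.2372 0.0748]
t 2.97 tcp [0.508  0.1687 0.1672] F [ 0.94 -0.37  0.7 ] w -0.003
toolaxes [[1.0, 0.005, -0.002], [0.005, -1.0, 0.002], [-0.002, -0.002, -1.0]]
tool shift to go [ 0.0184 -0.0682  0.0293]
```

View pics/w1.png

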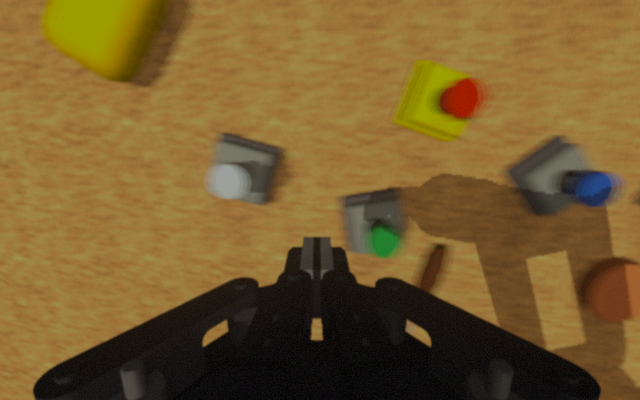

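The wrist view confirms the white cap at (230,182), which puts it at about (0.526, 0.237). I'll move over it and stop with the tips at about 84 mm.

Emit:
carry_out(moves=[[0.009, -0.034, 0.01, 0, 0, 0, 1], [0.009, -0.034, 0.01, 0, 0, 0, 1], [0, 0, 0.025, 0, 0, 0, 1], [0, 0, 0.02, 0, 0, 0, 1], [0, 0, 0, 0, 0, 0, 1]])

```text
t: 3.38
tcp_pos: [0.5244, 0.2302, 0.1]
ee_rot: [0.002, 1.0, -0.0, -0.003]
force: [-1.1, 0.1, -0.3]
grip_width: 0.002
grip_force: 0.0
```

```bash
python3 - <<'E'
from h import *
wristlook('white','w2.png')
go((.526,.237,.088))
E
```

```text
white 0.82 [0.5238 0.2356 0.0692]
t 3.48 tcp [0.5265 0.2306 0.1033] F [-0.04 -0.27 -0.12] w -0.002
toolaxes [[1.0, -0.002, -0.002], [-0.002, -1.0, -0.001], [-0.002, 0.001, -1.0]]
tool shift to go [-0.0005 -0.0065  0.0153]
```

View pics/w2.png

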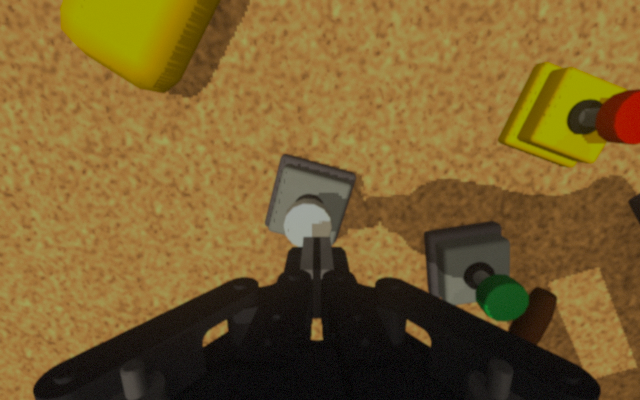

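The white cap is at (307,224), about 6 mm further left (+y) than the tips. I'll correct for that and begin the descent.

Emit:
carry_out(moves=[[0, -0.006, 0, 0, 0, 0, 1], [0, 0, 0.004, 0, 0, 0, 1], [0, 0, 0.004, 0, 0, 0, 1], [0, 0, 0.003, 0, 0, 0, 1], [0, 0, 0.002, 0, 0, 0, 1]])

```text
t: 3.9
tcp_pos: [0.5266, 0.2374, 0.0908]
ee_rot: [-0.0, 1.0, -0.001, 0.0]
force: [-0.2, 0.5, 0.3]
grip_width: -0.003
grip_force: 0.0
```

Emit:
carry_out(moves=[[0, 0, 0.002, 0, 0, 0, 1], [0, 0, 0.002, 0, 0, 0, 1], [0, 0, 0.002, 0, 0, 0, 1], [0, 0, 0.001, 0, 0, 0, 1], [0, 0, 0, 0, 0, 0, 1]])

```text
t: 4.32
tcp_pos: [0.5264, 0.2376, 0.0835]
ee_rot: [0.0, 1.0, -0.001, -0.0]
force: [0.3, -0.4, -1.1]
grip_width: -0.004
grip_force: 0.0
```

Emit:
carry_out(moves=[[0, 0, 0.002, 0, 0, 0, 1], [0, 0, 0.002, 0, 0, 0, 1], [0, 0, 0.002, 0, 0, 0, 1], [0, 0, 0.001, 0, 0, 0, 1], [0, 0, 0, 0, 0, 0, 1]])

```text
t: 4.73
tcp_pos: [0.5263, 0.2376, 0.0764]
ee_rot: [0.0, 1.0, -0.001, -0.0]
force: [0.0, 1.2, 0.9]
grip_width: -0.002
grip_force: 0.0
```

Emit:
carry_out(moves=[[0, 0, 0.001, 0, 0, 0, 1], [0, 0, 0.001, 0, 0, 0, 1], [0, 0, 0, 0, 0, 0, 1]])

```text
t: 4.98
tcp_pos: [0.5265, 0.2376, 0.0746]
ee_rot: [0.0, 1.0, -0.001, -0.0]
force: [-1.6, -0.1, -0.1]
grip_width: 0.001
grip_force: 0.0
```

```bash
python3 - <<'E'
from h import *
im=snap('scene'); 
w=cv2.resize(im['color'][90:215,310:480],None,fx=4,fy=4,interpolation=cv2.INTER_CUBIC)
wristlook('white'); im2=manip.get_image('wrist')['color'][150:275,235:405]
w2=cv2.resize(im2,None,fx=4,fy=4)
cv2.imwrite('pics/s2.png',cv2.resize(np.hstack([w,w2]),(800,294))[:,:,::-1])
print([manip.get_state()['force'].round(2).tolist() for _ in range(2)]); go((.526,.237,.07))
E
```

```text
white 0.68 [0.5225 0.2344 0.0707]
[[0.67, 0.7, -0.1], [0.67, 0.7, -0.1]]
t 5.18 tcp [0.5266 0.2377 0.0748] F [ 0.67  0.7  -0.1 ] w -0.001
toolaxes [[1.0, -0.002, 0.0], [-0.002, -1.0, 0.0], [0.0, -0.0, -1.0]]
tool shift to go [-0.0006  0.0007  0.0048]
```

View pics/s2.png

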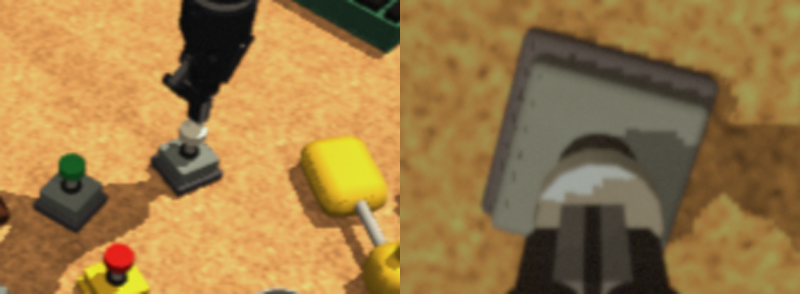

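The tips are at or just above the white cap, which still looks up, and there is no force yet. I'll keep lowering in small steps while watching the force.

Emit:
carry_out(moves=[[0, 0, 0.001, 0, 0, 0, 1], [0, 0, 0.001, 0, 0, 0, 1], [0, 0, 0, 0, 0, 0, 1]])

```text
t: 5.43
tcp_pos: [0.5264, 0.2376, 0.0726]
ee_rot: [0.0, 1.0, -0.001, -0.0]
force: [0.5, 0.6, 0.6]
grip_width: -0.002
grip_force: 0.0
```

Emit:
carry_out(moves=[[0, 0, 0.001, 0, 0, 0, 1], [0, 0, 0.001, 0, 0, 0, 1], [0, 0, 0, 0, 0, 0, 1]])

```text
t: 5.68
tcp_pos: [0.5264, 0.2376, 0.0705]
ee_rot: [0.0, 1.0, -0.001, -0.0]
force: [-0.0, 0.0, 1.0]
grip_width: -0.0
grip_force: 0.0
```

Emit:
carry_out(moves=[[0, 0, 0.001, 0, 0, 0, 1], [0, 0, 0.001, 0, 0, 0, 1], [0, 0, 0, 0, 0, 0, 1]])

```text
t: 5.93
tcp_pos: [0.5264, 0.2376, 0.0685]
ee_rot: [0.0, 1.0, -0.001, -0.0]
force: [0.1, -0.4, -0.0]
grip_width: 0.003
grip_force: 0.0
```

```bash
cat >> h.py <<'E'
def force(n=6):
    F=[]
    for _ in range(n): manip.get_image('wrist'); F.append(manip.get_state()['force'])
    print('F mean',np.mean(F,0).round(2),'sd',np.std(F,0).round(2))
E
python3 - <<'E'
from h import *
force()
im=snap('scene'); 
w=cv2.resize(im['color'][90:215,310:480],None,fx=4,fy=4,interpolation=cv2.INTER_CUBIC)
w2=cv2.resize(manip.get_image('wrist')['color'][150:275,235:405],None,fx=4,fy=4)
cv2.imwrite('pics/s3.png',cv2.resize(np.hstack([w,w2]),(800,294))[:,:,::-1])
go((.526,.237,.07))
E
```

```text
F mean [ 0.09 -0.31  0.04] sd [0.51 0.3  0.54]
t 6.33 tcp [0.5266 0.2377 0.0688] F [ 0.27 -0.29  0.48] w -0.002
toolaxes [[1.0, -0.002, 0.0], [-0.002, -1.0, 0.0], [0.0, -0.0, -1.0]]
tool shift to go [-0.0006  0.0007 -0.0012]
```

View pics/s3.png

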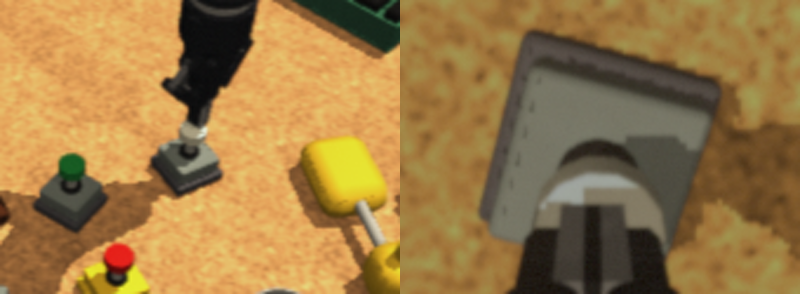

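```bash
python3 - <<'E'
from h import *
a=cv2.imread('pics/s2.png').astype(int); b=cv2.imread('pics/s3.png').astype(int); c=cv2.imread('pics/scene1.png')
c=cv2.cvtColor(c,cv2.COLOR_BGR2GRAY)
for i in (a,b): print(i[115:172:3,190:197].mean((1,2)).astype(int))
im=snap('scene','scene3.png'); g=cv2.cvtColor(im['color'],cv2.COLOR_RGB2GRAY)
for z in (.074,.062,.060,.048,.034): print(z,np.round(proj(im,(.526,.237,z)),1))
for x in (389,391,393): print('before',c[138:166,x]); print('now   ',g[138:166,x])
t=cv2.resize(np.hstack([cv2.imread('pics/scene1.png')[110:185,355:425],im['color'][110:185,355:425,::-1]]),None,fx=5.7,fy=5.7,interpolation=cv2.INTER_NEAREST)
cv2.imwrite('pics/cmp.png',t)
E
```

```text
[ 14  29  82 136 148 150 152 150 112  98  86  63  55  29  46 101 144 147
 124]
[ 13  14  22  61 117 148 152 151 112  99  86  63  55  30  47 100 144 148
 124]
0.074 [392.7 143.6]
0.062 [392.1 146.7]
0.06 [392.  147.3]
0.048 [391.4 150.4]
0.034 [390.7 154. ]
before [176 179 194 226 230 229 229 230 227 206 132  99  92  77  63  61  51  24
  17  41  76  90 118 146 143 118  65  53]
now    [108  87  84  91 126 140 153 155 156 149 116 102  96  79  66  65  55  26
  18  40  80  93 123 152 150 124  68  55]
before [176 181 208 228 230 230 229 230 229 225 187 112  99  94  73  70  63  35
  21  45  94 142 149 145 121  68  54  51]
now    [ 15  14  16  27  62 115 140 155 157 157 146 110 103  98  77  74  68  36
  22  48  99 147 156 151 127  72  56  54]
before [187 190 200 228 230 229 229 230 229 226 195 115 102  98  68  44  37  36
  65 113 143 148 145 128  78  55  51  53]
now    [ 14  16  15  15  24  58 120 154 157 163 164 114 106 102  72  47  39  38
  68 118 149 154 152 132  82  57  54  55]
```

View pics/cmp.png

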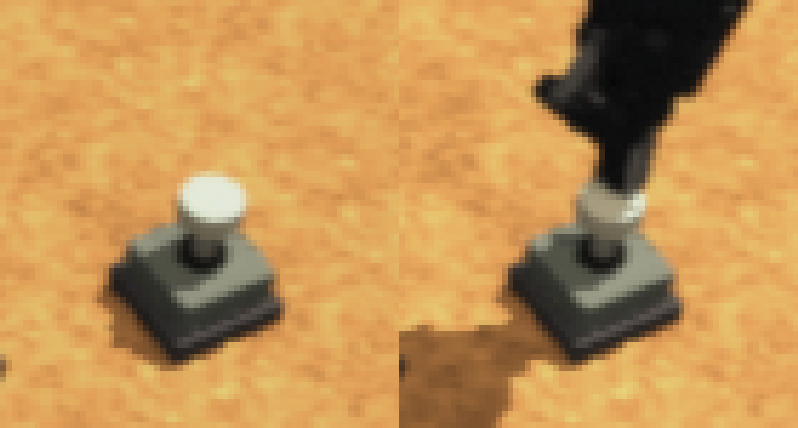

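The cap hasn't moved. I'll project the tip points and the cap's nominal position into the images to find where the fingertips really are.

```bash
python3 - <<'E'
from h import *
s=manip.get_state(); im=manip.get_image('wrist'); f=200/np.tan(np.radians(im['fov_y']/2)); Ti=np.linalg.inv(im['tool_from_camera'])
print('cam in tool',im['tool_from_camera'].round(3).tolist(), im['fov_y'])
def pw(p):
    q=(Ti@np.r_[p,1])[:3]; return np.round([im['cx']-f*q[0]/q[2], im['cy']+f*q[1]/q[2]],1)
print('obs tip edge: row ~', 150+205*125/294*1.0, ' col', 235+(595-400)*170/400)
for z in (-.005,0,.005,.014): print(z,'tip edge +x11',pw((.011,0,z)),'centre',pw((0,0,z)))
tcp=s['tcp_pos']
for z in (.074,.062): 
  for c in [(.526,.237),(.523,.235)]:
    d=np.array([c[0]-tcp[0],-(c[1]-tcp[1]),tcp[2]-z]); print('cap',z,c,'ctr',pw(d),'far edge',pw(d+[.016,0,0]),'left/right',pw(d-[0,.016,0]),pw(d+[0,.016,0]))
sc=snap('scene')
for z in (-.005,0,.014):
  print('scene tip',z,[np.round(proj(sc,tcp+[dx,dy,-z]),1).tolist() for dx,dy in((0,0),(.011,0),(.011,-.012),(.011,.012))])
print(sc['color'][136:148,386:400].mean(2).astype(int))
E
```

```text
cam in tool [[-0.0, 0.964, 0.267, 0.068], [1.0, 0.0, -0.0, 0.0], [-0.0, 0.267, -0.964, -0.155], [0.0, 0.0, 0.0, 1.0]] 67.20004159686317
obs tip edge: row ~ 237.15986394557825  col 317.875
-0.005 tip edge +x11 [316.1 228.4] centre [316.1 247.6]
0 tip edge +x11 [316.1 225.2] centre [316.1 243.8]
0.005 tip edge +x11 [316.1 222.1] centre [316.1 240.3]
0.014 tip edge +x11 [316.1 217.1] centre [316.1 234.4]
cap 0.074 (0.526, 0.237) ctr [317.3 248.8] far edge [317.3 220.7] left/right [287.7 248.8] [347.  248.7]
cap 0.074 (0.523, 0.235) ctr [321.  253.8] far edge [321.1 226.1] left/right [291.5 253.9] [350.5 253.8]
cap 0.062 (0.526, 0.237) ctr [317.3 240.1] far edge [317.3 213.7] left/right [289.6 240.1] [344.9 240. ]
cap 0.062 (0.523, 0.235) ctr [320.7 244.9] far edge [320.8 218.7] left/right [293.2 244.9] [348.2 244.8]
scene tip -0.005 [[393.0, 143.6], [396.1, 145.7], [393.2, 147.9], [399.0, 143.5]]
scene tip 0 [[392.7, 144.9], [395.9, 147.1], [392.9, 149.3], [398.8, 144.9]]
scene tip 0.014 [[392.0, 148.6], [395.1, 150.7], [392.2, 153.0], [398.0, 148.5]]
[[168 167 162 128  39  13  13  13  16  34  55  55  57 104]
 [164 158 156 126  40  12  13  13  18  41  63  57  62 112]
 [163 157 146 100  30  13  14  13  23  46  64  61  77 130]
 [164 164 144  81  25  14  12  15  30  53  65  59  80 137]
 [165 162 139  78  27  17  14  17  34  56  63  62  96 146]
 [161 155 131  89  46  25  16  17  35  57  59  66 117 163]
 [162 150 133 121  97  58  31  22  43  66  69  96 148 171]
 [167 159 138 135 128 111  78  54  60  78 110 150 171 175]
 [141 143 147 148 143 134 128 116 101 125 184 210 187 176]
 [121 139 148 150 149 149 148 148 150 183 220 216 185 174]
 [112 124 145 150 150 151 152 152 159 176 200 203 167 163]
 [106 104 127 143 148 151 151 158 189 215 202 175 158 155]]
```

The visible fingertip edge sits well behind the nominal tip, in both the wrist and scene views. So there is still a gap above the cap, which fits the zero force. I'll keep descending gently under force watch.

Emit:
carry_out(moves=[[0, 0, 0.001, 0, 0, 0, 1], [0, 0, 0.001, 0, 0, 0, 1], [0, 0, 0.001, 0, 0, 0, 1], [0, 0, 0, 0, 0, 0, 1]])

```text
t: 6.82
tcp_pos: [0.5264, 0.2376, 0.0655]
ee_rot: [0.0, 1.0, -0.001, -0.0]
force: [0.7, -1.0, -0.1]
grip_width: 0.002
grip_force: 0.0
```

Emit:
carry_out(moves=[[0, 0, 0.001, 0, 0, 0, 1], [0, 0, 0.001, 0, 0, 0, 1], [0, 0, 0.001, 0, 0, 0, 1], [0, 0, 0, 0, 0, 0, 1]])

```text
t: 7.15
tcp_pos: [0.5264, 0.2376, 0.0625]
ee_rot: [0.0, 1.0, -0.001, -0.0]
force: [0.2, 0.1, 0.3]
grip_width: -0.001
grip_force: 0.0
```

Emit:
carry_out(moves=[[0, 0, 0.001, 0, 0, 0, 1], [0, 0, 0.001, 0, 0, 0, 1], [0, 0, 0, 0, 0, 0, 1]])

```text
t: 7.4
tcp_pos: [0.5264, 0.2376, 0.0605]
ee_rot: [0.0, 1.0, -0.001, -0.0]
force: [0.4, 0.1, -0.3]
grip_width: 0.001
grip_force: 0.0
```

```bash
python3 - <<'E'
from h import *
sc=snap('scene','scene4.png'); force(4)
print(sc['color'][138:152,384:402].mean(2).astype(int))
wi=snap('wrist','w4.png'); print(wi['color'][205:245:2,300:336:3].mean(2).astype(int)); go((.526,.237,.04))
E
```

```text
F mean [ 0.04 -0.35  0.35] sd [0.36 0.51 0.55]
[[173 169 163 156 140  91  29  13  12  13  22  44  60  53  72 130 158 158]
 [173 169 165 164 142  76  23  12  12  16  28  51  60  52  77 135 163 163]
 [168 167 165 162 130  54  16  14  12  15  34  57  60  57  91 142 166 164]
 [164 162 164 158 113  36  13  13  13  19  41  62  58  57 111 161 175 173]
 [166 165 172 164 107  35  14  15  13  19  42  63  57  64 129 170 175 176]
 [166 163 155 137 108  56  26  14  13  22  46  65  59  76 138 172 176 177]
 [165 153 138 134 129 106  64  34  21  29  51  65  67 103 153 173 174 173]
 [163 141 122 138 142 132 117  89  56  47  66  87 120 160 176 173 172 170]
 [165 145 112 125 144 144 142 144 126  96 112 153 188 198 166 164 164 165]
 [164 145 105 103 127 142 147 149 148 148 180 214 203 175 158 155 154 161]
 [161 144 106  93  99 111 129 139 143 158 176 165 133 140 157 162 161 161]
 [144 129 104  96  93  98 102 104 105 110 113 114 120 143 161 161 159 158]
 [115  84  87  95  88  91  97  98 100 101 103 115 134 152 167 172 170 165]
 [ 76  69  60  43  47  75  93  95  95  98 112 132 135 137 159 170 170 168]]
[[
[... 495 characters left out ...]
 72  58  36]
 [104  67  85  88  85  84  81  80  78  73  70  59]
 [101  90  90  89  90  92  87  83  80  77  74  68]
 [ 93  93  92  99 123 139 134 130 123 118  84  72]
 [ 95  98 114 144 159 160 160 159 158 156 132  88]
 [100 140 155 158 157 158 160 159 159 159 159 144]
 [133 158 156 130 123 130 144 142 143 144 144 144]
 [148 129  95  80  72  58  61  77  76  78 101 118]
 [127  89  61  63  61  19  24  59  59  62  95 117]
 [120  78  66  60  61  25  21  61  63  60  89 116]
 [113  75  63  59  55  29  17  57  62  60  85 118]]
t 7.7 tcp [0.5266 0.2377 0.0608] F [-0.41 -0.32 -0.27] w -0.003
toolaxes [[1.0, -0.002, 0.0], [-0.002, -1.0, 0.0], [0.0, -0.0, -1.0]]
tool shift to go [-0.0006  0.0007  0.0208]
```

Emit:
carry_out(moves=[[0, 0, 0.001, 0, 0, 0, 1], [0, 0, 0.001, 0, 0, 0, 1], [0, 0, 0.001, 0, 0, 0, 1], [0, 0, 0, 0, 0, 0, 1]])

```text
t: 8.03
tcp_pos: [0.5268, 0.2377, 0.0578]
ee_rot: [-0.0, 1.0, -0.001, 0.0]
force: [-0.1, -0.7, 2.0]
grip_width: 0.0
grip_force: 1.0
```

Emit:
carry_out(moves=[[0, 0, 0.001, 0, 0, 0, 1], [0, 0, 0.001, 0, 0, 0, 1], [0, 0, 0.001, 0, 0, 0, 1], [0, 0, 0, 0, 0, 0, 1]])

```text
t: 8.37
tcp_pos: [0.5268, 0.2377, 0.0546]
ee_rot: [-0.0, 1.0, -0.001, 0.0]
force: [0.1, -0.4, 2.0]
grip_width: -0.001
grip_force: 1.0
```

Emit:
carry_out(moves=[[0, 0, 0.001, 0, 0, 0, 1], [0, 0, 0.001, 0, 0, 0, 1], [0, 0, 0.001, 0, 0, 0, 1], [0, 0, 0, 0, 0, 0, 1]])

```text
t: 8.7
tcp_pos: [0.5268, 0.2377, 0.0516]
ee_rot: [-0.0, 1.0, -0.001, 0.0]
force: [1.1, 0.8, 2.3]
grip_width: 0.001
grip_force: 1.0
```

```bash
python3 - <<'E'
from h import *
sc=snap('scene','scene5.png'); force(4)
print(sc['color'][140:156,384:402].mean(2).astype(int)); go((.526,.237,.04))
E
```

```text
F mean [0.58 0.21 1.59] sd [0.71 0.31 0.45]
[[167 167 163 157 122  42  14  14  13  15  25  39  46  48  72 132 166 166]
 [163 161 162 160 128  48  17  13  12  15  33  56  58  57  91 145 173 173]
 [166 165 164 161 124  40  14  13  14  17  41  63  56  61 116 161 175 176]
 [167 165 164 151  96  30  13  13  15  22  46  64  60  69 130 171 176 177]
 [166 163 169 152  83  25  11  14  15  24  46  63  59  78 140 172 174 174]
 [164 160 154 120  71  29  18  15  15  28  51  62  60  94 148 172 173 170]
 [165 154 135 130 109  67  36  20  16  36  58  64  75 118 155 162 163 166]
 [165 148 127 139 133 116  85  49  30  46  70  84 123 161 161 156 155 160]
 [160 139 114 136 141 136 130 111  78  75  96 148 188 186 164 163 162 161]
 [144 123  96 116 139 146 149 148 148 147 154 184 189 167 162 162 159 157]
 [114  86  86  94 109 128 142 148 178 203 190 164 133 147 166 171 169 165]
 [ 80  73  79  88  95 101 104 106 114 120 117 115 117 134 159 170 171 169]
 [ 70  66  61  73  88  95  98  98  99 101 103 117 135 147 151 159 168 165]
 [ 71  62  44  37  60  83  90  94  93  93 106 131 146 148 142 139 156 161]
 [ 75  61  34  18  33  54  64  68  60  45  81 129 149 150 148 149 156 160]
 [ 79  67  39  20  18  25  35  34  23  34  83 131 150 151 151 149 150 153]]
t 8.95 tcp [0.5268 0.2377 0.0518] F [-0.    0.49  1.85] w -0.001
toolaxes [[1.0, -0.002, 0.0], [-0.002, -1.0, 0.0], [0.0, -0.0, -1.0]]
tool shift to go [-0.0008  0.0007  0.0118]
```

Contact came at TCP z of about 0.060, and the stem is sliding at about 2 N. I'll continue until the force rises to 6–7 N.

Emit:
carry_out(moves=[[0, 0, 0.001, 0, 0, 0, 1], [0, 0, 0.001, 0, 0, 0, 1], [0, 0, 0.001, 0, 0, 0, 1], [0, 0, 0.001, 0, 0, 0, 1], [0, 0, 0, 0, 0, 0, 1]])

```text
t: 9.37
tcp_pos: [0.5267, 0.2377, 0.0476]
ee_rot: [-0.0, 1.0, -0.001, 0.0]
force: [1.4, 0.7, 2.5]
grip_width: 0.003
grip_force: 1.0
```

Emit:
carry_out(moves=[[0, 0, 0.001, 0, 0, 0, 1], [0, 0, 0.001, 0, 0, 0, 1], [0, 0, 0, 0, 0, 0, 1]])

```text
t: 9.62
tcp_pos: [0.5267, 0.2377, 0.0458]
ee_rot: [-0.0, 1.0, -0.001, 0.0]
force: [0.5, -0.5, 3.9]
grip_width: -0.002
grip_force: 2.0
```

Emit:
carry_out(moves=[[0, 0, 0.001, 0, 0, 0, 1], [0, 0, 0.001, 0, 0, 0, 1], [0, 0, 0, 0, 0, 0, 1]])

```text
t: 9.87
tcp_pos: [0.5267, 0.2377, 0.044]
ee_rot: [-0.0, 1.0, -0.001, 0.0]
force: [-0.3, 0.2, 5.4]
grip_width: -0.004
grip_force: 3.1
```

Emit:
carry_out(moves=[[0, 0, 0.001, 0, 0, 0, 1], [0, 0, 0, 0, 0, 0, 1], [0, 0, 0, 0, 0, 0, 1]])

```text
t: 10.12
tcp_pos: [0.5268, 0.2377, 0.0433]
ee_rot: [-0.0, 1.0, -0.001, 0.0]
force: [0.1, 0.2, 5.9]
grip_width: 0.001
grip_force: 3.6
```

```bash
python3 - <<'E'
from h import *
force(4); sc=snap('scene','scene6.png')
print(sc['color'][140:156,384:402].mean(2).astype(int)); go((.526,.237,.11))
E
```

```text
F mean [-0.2   0.07  7.06] sd [0.25 0.47 0.33]
[[113  71  43  23  15  13  15  14  13  12  13  16  22  45  78 128 163 165]
 [159 142 110  70  33  15  14  14  14  14  14  18  26  46  90 144 174 174]
 [166 163 160 136  76  23  14  17  18  15  23  36  40  56 114 161 174 176]
 [166 164 162 147  99  30  15  13  14  21  43  62  57  67 129 171 177 178]
 [166 162 158 141  92  29  13  13  14  23  48  63  57  74 137 172 174 174]
 [164 158 156 133  67  20  14  12  15  33  54  61  54  78 136 171 172 170]
 [166 161 153 119  47  16  13  13  16  35  57  60  61 107 151 163 164 165]
 [165 158 140 109  51  20  14  12  17  41  63  57  62 112 149 155 154 161]
 [160 151 133 121  86  46  24  15  22  45  64  60  70 121 156 162 161 162]
 [143 133 135 139 123  98  61  33  31  51  73  78 100 142 160 162 159 157]
 [126 116 124 141 136 132 116  85  68  77 108 144 156 161 167 171 170 165]
 [ 86  86 108 133 144 149 148 138 120 123 174 205 172 139 160 171 171 169]
 [ 78  79  90 101 119 138 144 144 145 166 189 167 134 142 151 158 167 165]
 [ 72  80  89  93  98 104 107 113 117 114 118 120 133 147 142 140 156 160]
 [ 72  69  73  83  92  97  99 101 101 101 106 122 143 149 148 150 156 160]
 [ 75  62  44  50  73  86  89  91  92  97 112 133 149 151 150 151 150 152]]
t 10.37 tcp [0.5268 0.2377 0.0433] F [-0.2  -0.13  6.86] w 0.004
toolaxes [[1.0, -0.002, 0.001], [-0.002, -1.0, 0.0], [0.001, -0.0, -1.0]]
tool shift to go [-0.0007  0.0007 -0.0667]
```

White is set at 7 N. Next I'll lift, then travel to blue at about (0.516, -0.086).

Emit:
carry_out(moves=[[0, 0, -0.004, 0, 0, 0, 1], [0, 0, -0.006, 0, 0, 0, 1], [0, 0, -0.02, 0, 0, 0, 1], [0, 0, -0.02, 0, 0, 0, 1], [0, 0, 0, 0, 0, 0, 1]])

```text
t: 10.78
tcp_pos: [0.5281, 0.2382, 0.0958]
ee_rot: [-0.001, 1.0, -0.001, 0.002]
force: [0.6, 0.4, 0.2]
grip_width: -0.002
grip_force: 0.0
```

Emit:
carry_out(moves=[[0, 0.035, 0, 0, 0, 0, 1], [-0.002, 0.035, 0, 0, 0, 0, 1], [-0.002, 0.035, 0, 0, 0, 0, 1], [-0.002, 0.035, 0, 0, 0, 0, 1], [-0.002, 0.035, 0, 0, 0, 0, 1]])

```text
t: 11.2
tcp_pos: [0.5167, 0.0613, 0.0919]
ee_rot: [0.0, 1.0, -0.0, -0.001]
force: [1.1, 0.2, 0.2]
grip_width: -0.001
grip_force: 0.0
```

Emit:
carry_out(moves=[[-0.001, 0.035, 0, 0, 0, 0, 1], [-0.001, 0.035, 0, 0, 0, 0, 1], [-0.001, 0.035, 0, 0, 0, 0, 1], [0, 0.035, 0, 0, 0, 0, 1], [0, 0, 0, 0, 0, 0, 1]])

```text
t: 11.62
tcp_pos: [0.5147, -0.0829, 0.0922]
ee_rot: [0.001, 1.0, -0.003, -0.0]
force: [-0.1, 0.0, 0.6]
grip_width: 0.005
grip_force: 0.0
```

```bash
python3 - <<'E'
from h import *
sc=snap('scene'); 
for c in [(.526,.237,.055)]: print('white blob',np.round(blob(sc['color'],'white',proj(sc,c),9),1))
print(sc['color'][138:156,386:400].mean(2).astype(int))
wristlook('blue','w5.png'); go((.516,-.086,.07))
E
```

```text
white blob [391.9 148.9  95.  382.  399.  144.  156. ]
[[170 166 169 173 173 173 178 183 183 181 183 186 186 179]
 [173 173 176 176 172 174 181 184 180 175 175 182 184 180]
 [172 172 174 178 179 180 179 178 178 173 172 176 180 180]
 [169 170 170 174 175 171 169 171 175 178 182 183 183 184]
 [173 172 173 178 182 181 180 181 175 171 175 179 182 182]
 [171 176 186 199 211 212 207 201 188 176 170 173 179 182]
 [176 198 222 234 235 235 235 231 218 197 181 179 181 182]
 [204 232 236 236 237 237 237 236 235 227 207 189 182 181]
 [209 235 237 236 237 237 237 237 237 235 228 204 178 172]
 [209 235 237 236 237 237 237 236 237 237 233 213 174 164]
 [200 231 236 237 237 237 237 237 237 237 233 209 173 169]
 [148 206 232 236 237 237 237 237 237 234 219 183 170 169]
 [106 147 203 227 232 233 234 233 231 219 183 160 174 178]
 [ 94 103 121 147 176 198 205 194 175 139 132 144 169 178]
 [ 83  94 101 107 114 121 121 120 118 120 138 154 160 166]
 [ 58  73  94  99 103 104 104 102 108 131 150 156 150 149]
 [ 38  30  52  74  91  96  90  73  93 136 157 158 157 158]
 [ 42  21  22  29  41  43  33  39  88 139 159 160 159 159]]
blue 0.92 [ 0.5148 -0.087   0.0724]
t 11.77 tcp [ 0.514  -0.0774  0.092 ] F [-0.84 -0.16 -0.16] w -0.005
toolaxes [[1.0, -0.003, -0.002], [-0.003, -1.0, 0.001], [-0.002, -0.001, -1.0]]
tool shift to go [0.0021 0.0087 0.022 ]
```

View pics/w5.png

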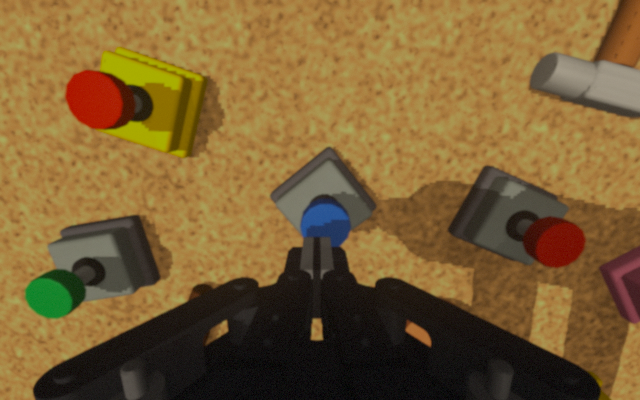

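The white cap now sits about 3 px lower, so it is fully down. The blue cap shows at (325,222), so I'll shift about 9 mm along tool y and descend.

Emit:
carry_out(moves=[[0.002, 0.009, 0, 0, 0, 0, 1], [0, 0, 0.01, 0, 0, 0, 1], [0, 0, 0.008, 0, 0, 0, 1], [0, 0, 0.006, 0, 0, 0, 1], [0, 0, 0.002, 0, 0, 0, 1]])

```text
t: 12.18
tcp_pos: [0.5157, -0.0853, 0.065]
ee_rot: [-0.0, 1.0, -0.0, -0.002]
force: [0.7, -0.1, -0.1]
grip_width: 0.001
grip_force: 0.0
```

Emit:
carry_out(moves=[[0, 0, 0.001, 0, 0, 0, 1], [0, 0, 0.001, 0, 0, 0, 1], [0, 0, 0.001, 0, 0, 0, 1], [0, 0, 0.001, 0, 0, 0, 1], [0, 0, 0.001, 0, 0, 0, 1]])

```text
t: 12.6
tcp_pos: [0.5173, -0.0864, 0.0619]
ee_rot: [0.0, 1.0, -0.001, 0.0]
force: [0.1, 0.1, -0.3]
grip_width: 0.004
grip_force: 0.0
```

Emit:
carry_out(moves=[[0, 0, 0.001, 0, 0, 0, 1], [0, 0, 0.001, 0, 0, 0, 1], [0, 0, 0.001, 0, 0, 0, 1], [0, 0, 0.001, 0, 0, 0, 1], [0, 0, 0.001, 0, 0, 0, 1]])

```text
t: 13.02
tcp_pos: [0.5172, -0.0864, 0.0569]
ee_rot: [0.0, 1.0, -0.001, 0.0]
force: [-0.4, 0.4, 2.7]
grip_width: -0.001
grip_force: 1.1
```

Emit:
carry_out(moves=[[0, 0, 0.001, 0, 0, 0, 1], [0, 0, 0.001, 0, 0, 0, 1], [0, 0, 0.001, 0, 0, 0, 1], [0, 0, 0.001, 0, 0, 0, 1], [0, 0, 0, 0, 0, 0, 1]])

```text
t: 13.43
tcp_pos: [0.5171, -0.0864, 0.0526]
ee_rot: [0.0, 1.0, -0.001, 0.0]
force: [-0.7, -0.1, 2.5]
grip_width: 0.001
grip_force: 1.0
```

Emit:
carry_out(moves=[[0, 0, 0.001, 0, 0, 0, 1], [0, 0, 0.001, 0, 0, 0, 1], [0, 0, 0.001, 0, 0, 0, 1], [0, 0, 0.001, 0, 0, 0, 1], [0, 0, 0.001, 0, 0, 0, 1]])

```text
t: 13.85
tcp_pos: [0.5171, -0.0864, 0.0477]
ee_rot: [0.0, 1.0, -0.001, 0.0]
force: [0.1, -0.7, 2.1]
grip_width: 0.001
grip_force: 1.1
```

Emit:
carry_out(moves=[[0, 0, 0.001, 0, 0, 0, 1], [0, 0, 0.001, 0, 0, 0, 1], [0, 0, 0.001, 0, 0, 0, 1], [0, 0, 0, 0, 0, 0, 1]])

```text
t: 14.18
tcp_pos: [0.5172, -0.0864, 0.0449]
ee_rot: [0.0, 1.0, -0.001, 0.0]
force: [-1.0, -0.0, 4.9]
grip_width: 0.002
grip_force: 2.6
```

```bash
python3 - <<'E'
from h import *
force(4); go((.516,-.086,.043))
E
```

```text
F mean [-0.3  -0.59  4.73] sd [0.26 0.41 0.43]
t 14.38 tcp [ 0.5172 -0.0864  0.045 ] F [ 0.05 -0.75  5.29] w -0.001
toolaxes [[1.0, -0.002, 0.0], [-0.002, -1.0, -0.0], [0.0, 0.0, -1.0]]
tool shift to go [-0.0012 -0.0004  0.002 ]
```

Emit:
carry_out(moves=[[0, 0, 0.001, 0, 0, 0, 1], [0, 0, 0.001, 0, 0, 0, 1], [0, 0, 0, 0, 0, 0, 1], [0, 0, 0, 0, 0, 0, 1]])

```text
t: 14.72
tcp_pos: [0.5172, -0.0864, 0.0432]
ee_rot: [0.0, 1.0, -0.001, 0.0]
force: [-1.9, -1.1, 7.2]
grip_width: -0.004
grip_force: 3.6
```

Emit:
carry_out(moves=[[0, 0, -0.004, 0, 0, 0, 1], [0, 0, -0.006, 0, 0, 0, 1], [0, 0, -0.02, 0, 0, 0, 1], [0, 0, -0.02, 0, 0, 0, 1], [0, 0, 0, 0, 0, 0, 1]])

```text
t: 15.13
tcp_pos: [0.5192, -0.0867, 0.0958]
ee_rot: [0.001, 1.0, -0.001, 0.003]
force: [0.2, -0.6, 0.5]
grip_width: 0.001
grip_force: 0.0
```

Emit:
carry_out(moves=[[-0.003, 0.037, 0, 0, 0, 0, 1], [-0.003, 0.037, 0, 0, 0, 0, 1], [-0.003, 0.037, 0, 0, 0, 0, 1], [-0.003, 0.037, 0, 0, 0, 0, 1], [-0.001, 0, 0, 0, 0, 0, 1]])

```text
t: 15.55
tcp_pos: [0.5044, -0.2408, 0.0925]
ee_rot: [0.002, 1.0, -0.003, 0.001]
force: [1.3, -0.4, 0.1]
grip_width: -0.002
grip_force: 0.0
```

```bash
python3 - <<'E'
from h import *
wristlook('red','w6.png'); go((.503,-.235,.066))
sc=snap('scene')
print('blue blob',np.round(blob(sc['color'],'blue',(299.9,213),14),1),'green',np.round(blob(sc['color'],'green',(340,161)),1))
E
```

```text
red 0.8 [ 0.4415 -0.3771  0.0721]
red 0.71 [ 0.4999 -0.2371  0.0745]
t 15.65 tcp [ 0.503  -0.2354  0.092 ] F [ 0.06  0.05 -0.57] w 0.0
toolaxes [[1.0, -0.005, -0.001], [-0.005, -1.0, 0.001], [-0.001, -0.001, -1.0]]
tool shift to go [ 0.     -0.0003  0.026 ]
blue blob [300.2 213.8 125.  295.  306.  208.  220. ] green [340.  160.7 100.  335.  345.  156.  166. ]
```

Blue is down about 3 px and green is unchanged. The tool is now over the red cap on the grey die at (0.503, -0.235), so I'll press it.

Emit:
carry_out(moves=[[-0.001, 0, 0.01, 0, 0, 0, 1], [0, 0, 0.008, 0, 0, 0, 1], [0, 0, 0.006, 0, 0, 0, 1], [0, 0, 0.002, 0, 0, 0, 1], [0, 0, 0.001, 0, 0, 0, 1]])

```text
t: 16.12
tcp_pos: [0.5023, -0.2331, 0.0647]
ee_rot: [-0.001, 1.0, -0.0, -0.001]
force: [-0.1, 0.6, -0.1]
grip_width: -0.002
grip_force: 0.0
```

Emit:
carry_out(moves=[[0, 0, 0.001, 0, 0, 0, 1], [0, 0, 0.001, 0, 0, 0, 1], [0, 0, 0.001, 0, 0, 0, 1], [0, 0, 0.001, 0, 0, 0, 1], [0, 0, 0.001, 0, 0, 0, 1]])

```text
t: 16.53
tcp_pos: [0.503, -0.2345, 0.0609]
ee_rot: [0.0, 1.0, -0.001, 0.0]
force: [-0.3, 1.0, 0.1]
grip_width: -0.002
grip_force: 0.0
```

Emit:
carry_out(moves=[[0, 0, 0.001, 0, 0, 0, 1], [0, 0, 0.001, 0, 0, 0, 1], [0, 0, 0.001, 0, 0, 0, 1], [0, 0, 0.001, 0, 0, 0, 1], [0, 0, 0.001, 0, 0, 0, 1]])

```text
t: 16.95
tcp_pos: [0.5029, -0.2344, 0.0559]
ee_rot: [0.0, 1.0, -0.001, 0.0]
force: [-0.4, -0.2, 2.8]
grip_width: -0.001
grip_force: 1.1
```

Emit:
carry_out(moves=[[0, 0, 0.001, 0, 0, 0, 1], [0, 0, 0.001, 0, 0, 0, 1], [0, 0, 0.001, 0, 0, 0, 1], [0, 0, 0.001, 0, 0, 0, 1], [0, 0, 0.001, 0, 0, 0, 1]])

```text
t: 17.37
tcp_pos: [0.5029, -0.2344, 0.0507]
ee_rot: [0.0, 1.0, -0.001, 0.0]
force: [0.5, 0.1, 1.7]
grip_width: 0.003
grip_force: 1.1
```

Emit:
carry_out(moves=[[0, 0, 0.001, 0, 0, 0, 1], [0, 0, 0.001, 0, 0, 0, 1], [0, 0, 0.001, 0, 0, 0, 1], [0, 0, 0, 0, 0, 0, 1]])

```text
t: 17.7
tcp_pos: [0.5029, -0.2344, 0.0476]
ee_rot: [0.0, 1.0, -0.001, 0.0]
force: [0.5, -1.4, 2.9]
grip_width: -0.002
grip_force: 1.0
```

Emit:
carry_out(moves=[[0, 0, 0.001, 0, 0, 0, 1], [0, 0, 0.001, 0, 0, 0, 1], [0, 0, 0.001, 0, 0, 0, 1], [0, 0, 0, 0, 0, 0, 1]])

```text
t: 18.03
tcp_pos: [0.5029, -0.2344, 0.0449]
ee_rot: [0.0, 1.0, -0.001, 0.0]
force: [-1.2, -0.3, 5.6]
grip_width: 0.002
grip_force: 2.6
```

Emit:
carry_out(moves=[[0, 0, 0.001, 0, 0, 0, 1], [0, 0, 0.0005, 0, 0, 0, 1], [0, 0, 0, 0, 0, 0, 1], [0, 0, 0, 0, 0, 0, 1]])

```text
t: 18.37
tcp_pos: [0.503, -0.2344, 0.0437]
ee_rot: [0.0, 1.0, -0.001, 0.0]
force: [-1.1, -0.9, 5.7]
grip_width: -0.002
grip_force: 3.3
```

```bash
python3 - <<'E'
from h import *
force(4); go((.503,-.2345,.043))
E
```

```text
F mean [-1.08 -0.48  6.75] sd [0.18 0.17 0.32]
t 18.57 tcp [ 0.5029 -0.2344  0.0438] F [-1.22 -0.24  7.13] w 0.004
toolaxes [[1.0, -0.002, 0.0], [-0.002, -1.0, -0.0], [0.0, 0.0, -1.0]]
tool shift to go [0.0001 0.0001 0.0008]
```

Red is set at about 6.8 N. I'll lift clear and check everything.

Emit:
carry_out(moves=[[0, 0, -0.004, 0, 0, 0, 1], [0, 0, -0.006, 0, 0, 0, 1], [0, 0, -0.03, 0, 0, 0, 1], [0, 0, -0.04, 0, 0, 0, 1], [0, 0, -0.04, 0, 0, 0, 1]])

```text
t: 18.98
tcp_pos: [0.5013, -0.2332, 0.1632]
ee_rot: [-0.001, 1.0, -0.001, -0.002]
force: [0.7, -1.0, 0.5]
grip_width: -0.001
grip_force: 0.0
```

Emit:
carry_out(moves=[[0, 0, -0.04, 0, 0, 0, 1], [0, 0, -0.02, 0, 0, 0, 1], [0, 0, 0, 0, 0, 0, 1], [0, 0, 0, 0, 0, 0, 1]])

```text
t: 19.32
tcp_pos: [0.5034, -0.2344, 0.2248]
ee_rot: [0.001, 1.0, -0.001, 0.001]
force: [-0.2, 0.1, -0.5]
grip_width: -0.001
grip_force: 0.0
```

```bash
python3 - <<'E'
from h import *
sc=snap('scene','end.png')
print('t',manip.get_state()['t'])
b=cv2.imread('pics/scene1.png')[:,:,::-1]
for n,p in {'white':(391,147),'blue':(300,212),'red':(247,246),'green':(340,161)}.items():
    r=10 if n=='white' else 14
    print(n,np.round(blob(b,n,p,r),1),np.round(blob(sc['color'],n,p,r),1))
d=cv2.absdiff(np.ascontiguousarray(b),sc['color']).max(2)
cv2.imwrite('pics/endc.png',sc['color'][100:320,130:490,::-1].repeat(2,0).repeat(2,1))
E
```

```text
t 19.3667
white [392.8 146.1  86.  387.  400.  141.  156. ] [391.9 149.1  98.  381.  400.  144.  156. ]
blue [299.9 211.  121.  294.  306.  205.  217. ] [300.2 213.8 126.  295.  306.  208.  220. ]
red [246.7 244.4 157.  240.  253.  238.  251. ] [247.3 246.8 152.  241.  253.  240.  254. ]
green [340.  160.7 100.  335.  345.  156.  166. ] [340.  160.7 100.  335.  345.  156.  166. ]
```

View pics/endc.png

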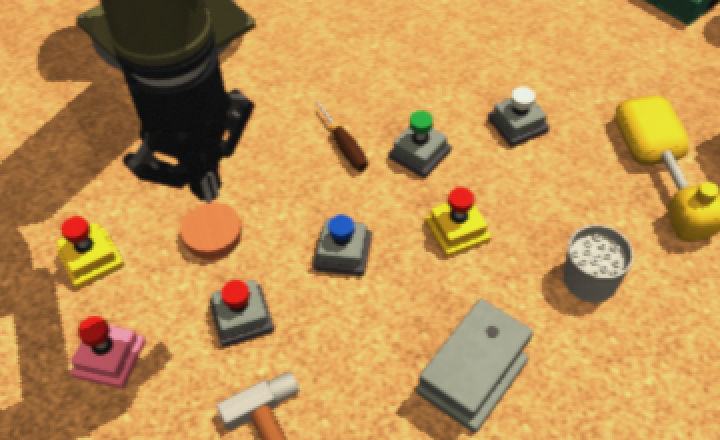

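The final view shows the white, blue and red caps down on their grey dies. Green is still up and nothing else appears to have moved.

```bash
python3 -c "
from workcell import manip
print(manip.finish_job())"
```

```text
the job is handed in; nothing more can be done
None
```

I pressed the white, blue and red caps fully down in that order at about 7 N each, left green up with nothing else visibly moved, and handed the job in at about 19 s; no verdict came back.

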